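Key the mincer plate over its pin and press it home

ROBOT

A 7-joint arm with a two-finger parallel gripper is mounted at the origin on a cart in front of the work surface, level with it; the furniture and walls round the work are solid. World frame = base frame: x ahead of the robot, y to its left, z up, the work surface at z = 0. Lengths are in m, angles in rad, forces in N, time in s.
With the tool pointing down it reaches from about 0.4 to 0.9 m from the base axis. Payload 5.5 kg.
Tool frame: the origin (TCP) lies at the very end of the fingers, on their centre line; the grasp point (between the pads) lies 19 mm behind it (bot.pinch_z is the distance from the TCP to the grasp point, in m); z points along the fingers, x is the direction in which the jaws open and shut, and the axes are right-handed (so a half turn about z gives the same grasp; the last joint's range is limited). The gripper opens to 92 mm and grips with 3 to 60 N. Pads are 19 mm wide; open, the fingers measure 130 mm over their backs; the gripper's body (75 mm by 190 mm) begins 47 mm behind the grasp point.
Start: joints at [-0.977, 0.501, -0.427, 1.55, 0.221, 1.138, -0.21], TCP at [0.211, 0.615, 0.227] pointing down, gripper open.
Joint ranges: [-2.88, 2.88], [-0.31, 2.03], [-1.54, 1.56], [0.2, 2.42], [-1.41, 4.55], [0.19, 2.02], [-2.57, 2.57]. Speed limits (rad/s): [2.57, 2.57, 3.14, 3.14, 3.14, 3.14, 3.14].

INTERFACE

Orientations are given as a unit quaternion [w, x, y, z].
In Python, from station import bot, fingers, planner, read_camera, get_calibration gives the robot as it stands. Calls block until the motion is done:
- bot.move_to(position, orientation): joint-space move of the TCP to a pose.
- bot.move_l(position, attitude=None, velocity=0.15, contact_N=None): straight line of the TCP; attitude=None keeps the orientation; velocity is the mean speed in m/s. With contact_N (N) it stops when the force on the tool has changed by that much, and returns True; else False.
- bot.movej(angles): joint-space move.
- fingers.set_gripper(opening): opening from 0.0 (shut) to 1.0 (fully open); the grip force is fixed at half the most; returns when the fingers have stopped.
- bot.sleep(seconds).
- planner.ik(position, orientation): joint angles nearest the present ones, or None.
- read_camera(name): name is "side" or "top" or "wrist"; returns the picture (384x512x3 uint8, red, green, blue); there is no depth.
- get_calibration(name): a dict with "intrinsics" (3x3 intrinsics, pixels), "dist" ([k1, k2, p1, p2, k3] as OpenCV has them; the pictures are not rectified), "R" (3x3) and "t" (3): a world point X has camera coordinates R X + t; the wrist camera has in their place "hand_eye" (4x4, takes a point from camera to tool coordinates, whose origin is the TCP and whose axes are the tool frame's). Camera axes: x right, y down, z forward; pixel columns grow to the right and rows downward; lengths in m; the calibration is good to about 2 mm. A picture is of the moment at which its call begins: read the wrist's pose just before it. get_calibration takes no time and is no camera call.
A pose or a line that the arm cannot do raises bot.PlanningError and nothing moves.
- bot.sign_off(): hands the job in, once; it reports no verdict.
Readings, each from a call of its own:
- bot.get_clock(): time.
- bot.get_q(): joint angles.
- bot.get_joint_velocities(): joint speeds.
- bot.get_joint_torque(): joint torques, N m.
- bot.get_eef_pos(): TCP position.
- bot.get_tcp_rot(): TCP orientation.
- bot.get_wrist_force(): force on the tool from outside, world axes, zero at the start.
- bot.get_moment(): the same for the moment, N m.
- bot.get_gripper_width(): opening from 0.0 (shut) to 1.0 (fully open).
Only numpy, scipy, OpenCV 4.12 (cv2) and the standard library are available. Lean on these libraries where they do the work, as an engineer would, in place of code of your own. Each camera call takes 0.05 s, during which the arm holds its last target. There are 200 camera calls.

TASK

The mincer head stands mouth up and its two-hole plate lies in the mouth turned the wrong way, so that it cannot go down over the locating pin. With your fingertips push the plate round, without lifting it out of the mouth, until the notch in its edge is over the pin (the red mark on the rim shows where the pin is); then press the plate straight down until it is fully home, level and flush with the rim all round, and take the hand away. Leave the screw ring and everything else on the worktop where it stands.

Things in the scene. Friction and masses are not known exactly. Their poses are not given: they have to be found in the camera images.
- mincer_head: Heavy cast aluminium mincer head, mouth up, fixed. Origin: centre of its foot on the worktop; z up; +x to the locating pin, filling throat toward -x (to 108 mm from the axis, 30 to 102 mm up). Rim round the mouth: 150 mm above the worktop, 118 mm across. In it a recess 102 mm across, 10 mm deep, with a flat seat at 140 mm.
- pin (a point): Tip of the brass locating pin, 8 mm thick, tapered, 5 mm high on the seat (tip 145 mm above the worktop), 46.5 mm from the head's axis, by the wall of the recess. The plate hides it until the notch is over it.
- rim_mark (a point): Small red mark painted on the rim of the head just outside the pin, 57 mm from the axis, on a cast boss; shows which way the pin lies.
- mincer_plate: Loose steel plate, 99 mm across, 10 mm thick, 0.3 kg. Origin: centre of its underside; z up; +x to its notch. Two kidney openings right through it, on the +y and -y sides, 14 to 42 mm from the centre. Two webs 14 mm wide, along +x (26 mm by the notch) and -x, join rim and hub. Starts level, underside at 146 mm, top at 156 mm; home: 140 and 150 mm.
- notch (a point): Middle of the notch at the plate's underside, 46.5 mm from its centre along its +x, at the end of one web. The notch is 12 mm wide, open to the edge; it must stand over the pin within about 2 mm before the plate can go down.
- stud (a point): Top of the steel stud on the axis, 13 mm thick, 7 mm above the plate's top; the plate's 16 mm centre hole turns on it, either way, with little friction, and stays where it is left. At the start the plate clears the pin by 1 mm. A fingertip up to 9 mm down in a kidney opening, moved round the stud, pushes a web and turns the plate.
- feed_screw (a joint): Travel of the feed screw with stud and dark four-bladed knife, on which the plate lies, down into its tight shaft seal: 0 up (start), about 0.006 m when the plate is home, at most 0.0068. Held by friction; gives way to a push of about 6 to 11 N on the plate and stays where it is pushed; the seat stops the plate hard.
- screw_ring: Cast aluminium screw ring of the mincer with four lugs, 155 mm over the lugs, 28 mm high, lying on the worktop; origin: centre of its underside. Bystander.
- fine_plate: Spare round steel plate with many small holes, 99 mm across, 10 mm thick, lying on the worktop; origin: centre of its underside. Bystander.
- pusher: White plastic food pusher, 68 mm across its collar, 164 mm high, standing upright; origin: centre of its underside. Bystander.
- small_bowl: White bowl, 115 mm across, 51 mm high; origin: centre of its underside. Bystander.
- pepper_mill: Dark turned wooden mill, 52 mm across, 140 mm high; origin: centre of its underside. Bystander.
- chili_jar: Glass spice jar with a steel cap and red contents, 42 mm across, 88 mm high; origin: centre of its underside. Bystander.
- sage_jar: Glass spice jar with a steel cap and green contents, 42 mm across, 88 mm high; origin: centre of its underside. Bystander.
- teaspoon: Teaspoon, 138 mm long, 12 mm high, lying on the worktop; origin: centre of its underside. Bystander.
There are look-alikes about, which are no part of the job. Leave any pink look-alike of the mincer_plate alone.

How it is judged:
By the outcome, as a careful person would: the job done as asked, in the order asked, and still so for the second after the job is handed in, with the robot touching nothing.
It also fails if it takes over 51 s, if anything falls off the work surface, if the arm or the gripper's body presses on something with over 40 N, if the wrist force passes 120 N, or if a joint passes its speed limit or range.

## Working session

There is one attempt and no reset: what is moved stays moved. The work goes in short steps, each a Python script; the robot and the scene stay as the last script left them, time stands still between calls to the robot, and variables do not carry over. Pictures are saved under pics/ and viewed, about 8 in all and at most 12, crops included, and the job is handed in when it is done.

```bash
mkdir -p pics; ls; python3 - <<'E'
from station import *
import cv2,numpy as np
for n in ("top","side"):
    cv2.imwrite(f"pics/{n}0.png",read_camera(n)[:,:,::-1])
    c=get_calibration(n);print(n,np.round(c["intrinsics"],1).tolist(),np.round(-c["R"].T@c["t"],3),np.round(c["R"],2).tolist())
print(np.round(get_calibration("wrist")["hand_eye"],3).tolist(),bot.get_clock(),bot.get_tcp_rot())
E
```

```text
pics
top [[472.7, 0.0, 250.6], [0.0, 472.7, 185.8], [0.0, 0.0, 1.0]] [0.395 0.24  1.438] [[0.01, -1.0, 0.01], [-1.0, -0.01, -0.08], [0.08, -0.01, -1.0]]
side [[425.7, 0.0, 253.2], [0.0, 425.7, 190.6], [0.0, 0.0, 1.0]] [1.099 0.408 1.246] [[-0.29, 0.96, -0.01], [0.84, 0.25, -0.49], [-0.47, -0.15, -0.87]]
[[1.0, -0.0, 0.001, -0.0], [0.0, 0.956, 0.294, -0.078], [-0.001, -0.294, 0.956, -0.158], [0.0, 0.0, 0.0, 1.0]] 0.1 [ 4.83377953e-04  8.13865405e-01  5.81052790e-01 -7.24281742e-04]
```

View pics/top0.png

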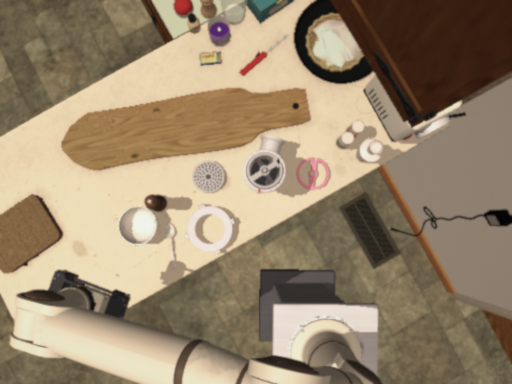

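View pics/side0.png

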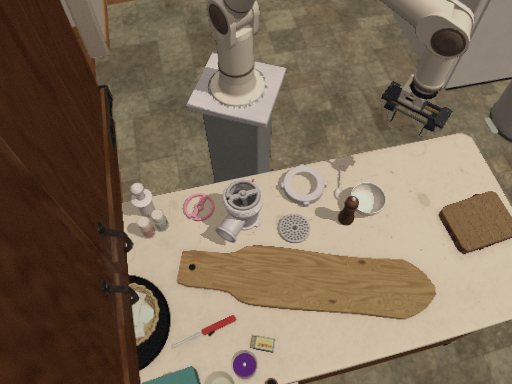

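The mincer head with its two-hole plate is at top (265,171). Possible mix-ups are the pink look-alike at (313,173), the fine plate at (209,177) and the screw ring at (211,229). I choose the grey plate in the head and check it in a close crop.

```bash
python3 - <<'E'
import cv2,numpy as np
a=cv2.imread("pics/top0.png")[130:210,225:305];b=cv2.imread("pics/side0.png")[170:250,200:280]
cv2.imwrite("pics/c0.png",np.hstack([cv2.resize(i,(400,400),interpolation=cv2.INTER_CUBIC) for i in(a,b)]))
E
cat > h.py <<'E'
from station import *
import cv2,numpy as np
from scipy.spatial.transform import Rotation as Ro
def Rq(q): return Ro.from_quat(np.r_[q[1:],q[0]]).as_matrix()
def cam(n):
    c=get_calibration(n)
    if n=="wrist":
        T=np.eye(4);T[:3,:3]=Rq(bot.get_tcp_rot());T[:3,3]=bot.get_eef_pos()
        M=np.linalg.inv(T@c["hand_eye"]);c["R"],c["t"]=M[:3,:3],M[:3,3]
    return c
def ray(c,px,z):
    p=cv2.undistortPoints(np.array(px,float).reshape(-1,1,2),c["intrinsics"],np.array(c["dist"])).reshape(-1,2)
    d=np.c_[p,np.ones(len(p))]@c["R"];o=-c["R"].T@c["t"]
    return o+d*((z-o[2])/d[:,2])[:,None]
def proj(c,X):
    return cv2.projectPoints(np.array(X,float).reshape(-1,3),cv2.Rodrigues(c["R"])[0],c["t"],c["intrinsics"],np.array(c["dist"]))[0].reshape(-1,2)
def down(a):  # tool down, tool x at world angle a
    x=np.array([np.cos(a),np.sin(a),0]);z=np.array([0,0,-1.])
    q=Ro.from_matrix(np.c_[x,np.cross(z,x),z]).as_quat();return np.r_[q[3],q[:3]]
E
python3 - <<'E'
from h import *
print(ray(cam("top"),[[265,171],[313,173]],.15),ray(cam("side"),[[243,197]],.15))
im=cv2.imread("pics/top0.png");h=cv2.cvtColor(im,cv2.COLOR_BGR2HSV)
for n in("top","side"):
    h=cv2.cvtColor(cv2.imread(f"pics/{n}0.png"),cv2.COLOR_BGR2HSV).astype(int)
    m=((h[...,0]<8)|(h[...,0]>172))&(h[...,1]>120)
    y,x=np.where(m);k=(x>200)&(x<290)&(y>130)&(y<250);print(n,list(zip(x[k],y[k],h[y[k],x[k],1])))
X=bot.get_eef_pos();R=Rq(bot.get_tcp_rot());print(X,R.round(2).tolist())
E
```

```text
[[0.53470559 0.1935231  0.15      ]
 [0.53118675 0.06154475 0.15      ]] [[0.54362004 0.1985322  0.15      ]]
top [(np.int64(259), np.int64(190), np.int64(134)), (np.int64(259), np.int64(191), np.int64(128))]
side [(np.int64(253), np.int64(179), np.int64(145)), (np.int64(252), np.int64(180), np.int64(153)), (np.int64(252), np.int64(181), np.int64(146))]
[0.21095525 0.61415629 0.22577293] [[0.32, 0.95, -0.0], [0.95, -0.32, -0.0], [-0.0, -0.0, -1.0]]
```

View pics/c0.png

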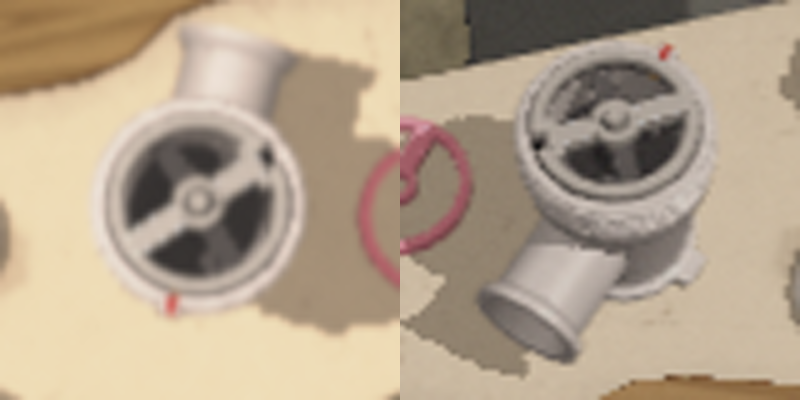

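The crop shows the head at top (264.6,170.4), the notch as a dark nick at (278,161), and the red mark at (259.4,190.8). The two-hole grey plate is the right one. Next I compute the angles, check the IK over the whole turn, and look from above with the wrist camera.

```bash
python3 - <<'E'
from h import *
c=cam("top");s=cam("side")
C=ray(c,[[264.6,170.4]],.163)[0];N=ray(c,[[278.2,161]],.154)[0];M=ray(c,[[259.4,190.8]],.15)[0]
Cs=ray(s,[[200+213/5,170+120/5]],.163)[0];Ms=ray(s,[[252.6,180.3]],.15)[0]
a=lambda v:np.degrees(np.arctan2(v[1],v[0]))
print(C,Cs,a(N-C),a(M-C),a(Ms-Cs),np.linalg.norm((M-C)[:2]),np.linalg.norm((N-C)[:2]))
P=(C+Cs)/2
for d in range(-360,361,30):
    q=planner.ik([P[0],P[1],.15],down(np.radians(d)));q2=planner.ik([P[0],P[1],.3],down(np.radians(d)))
    print(d,None if q is None else np.round(q,2), q2 is not None)
E
```

```text
[0.53491784 0.19509699 0.163     ] [0.54108789 0.19693479 0.163     ] -53.65245273154495 166.56006964227035 168.52491133905085 0.05635963456404834 0.04628757719414359
-360 [-0.34  0.42 -0.07  1.83  0.03  0.9  -0.43] True
-330 [-0.26  0.42 -0.17  1.83  0.09  0.9   0.05] True
-300 [-0.19  0.43 -0.26  1.82  0.14  0.9   0.53] True
-270 [-0.14  0.44 -0.32  1.82  0.17  0.91  1.03] True
-240 [-0.07  0.45 -0.42  1.82  0.22  0.92  1.51] True
-210 [ 0.01  0.47 -0.52  1.82  0.28  0.93  1.98] True
-180 [ 0.1   0.5  -0.64  1.81  0.36  0.95  2.45] True
-150 [-1.28  0.89  1.35  1.86 -0.94  1.23 -2.23] True
-120 [-1.2   0.7   1.13  1.86 -0.73  1.07 -1.87] True
-90 [-0.58  0.42  0.24  1.84 -0.12  0.89 -1.86] True
-60 [-0.5   0.42  0.13  1.83 -0.07  0.89 -1.38] True
-30 [-0.42  0.42  0.03  1.83 -0.02  0.89 -0.9 ] True
0 [-0.34  0.42 -0.07  1.83  0.03  0.9  -0.43] True
30 [-0.26  0.42 -0.17  1.83  0.09  0.9   0.05] True
60 [-0.19  0.43 -0.26  1.82  0.14  0.9   0.53] True
90 [-0.14  0.44 -0.32  1.82  0.17  0.91  1.03] True
120 [-0.07  0.45 -0.42  1.82  0.22  0.92  1.51] True
150 [ 0.01  0.47 -0.52  1.82  0.28  0.93  1.98] True
180 [ 0.1   0.5  -0.64  1.81  0.36  0.95  2.45] True
210 [-1.28  0.89  1.35  1.86 -0.94  1.23 -2.23] True
240 [-1.2   0.7   1.13  1.86 -0.73  1.07 -1.87] True
270 [-0.58  0.42  0.24  1.84 -0.12  0.89 -1.86] True
300 [-0.5   0.42  0.13  1.83 -0.07  0.89 -1.38] True
330 [-0.42  0.42  0.03  1.83 -0.02  0.89 -0.9 ] True
360 [-0.34  0.42 -0.07  1.83  0.03  0.9  -0.43] True
```

```bash
python3 - <<'E'
from h import *
P=[.538,.196,.26]
bot.move_to(P,down(np.radians(35)))
c=cam("wrist");im=read_camera("wrist")[:,:,::-1]
cv2.imwrite("pics/w1.png",im);np.savez("w1.npz",**{k:c[k] for k in("R","t","intrinsics","dist")})
print(bot.get_clock(),bot.get_eef_pos(),bot.get_wrist_force(),proj(c,[[.538,.196,.156],[.538,.196,.163]]))
E
```

```text
2.075 [0.53740124 0.19778543 0.25990089] [ 0.7776648   0.56322993 -0.19173641] [[254.69691109 188.98056417]
 [254.67405003 191.01428795]]
```

View pics/w1.png

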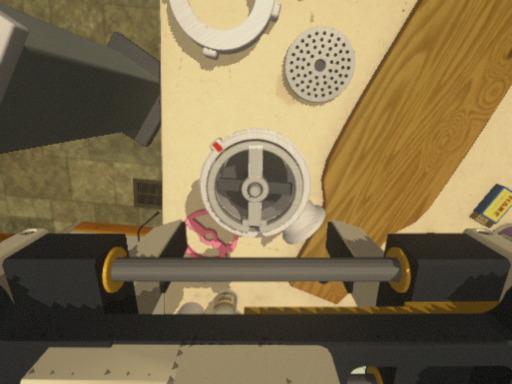

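The stud is at (256,188), the red mark at (217,147), and the webs run vertically with the notch end at the bottom, near (253,231). The fingers will straddle the stud. Next is stroke 1, clockwise seen from above.

```bash
cat >> h.py <<'E'
a=lambda v:np.degrees(np.arctan2(v[1],v[0]))
def turn(P,y0,y1,step=12):
    for y in np.linspace(y0,y1,int(abs(y1-y0)/step)+2)[1:]:
        bot.move_to(P,down(np.radians(y)))
def st(): print(round(bot.get_clock(),2),np.round(bot.get_eef_pos(),4),np.round(bot.get_wrist_force(),1),round(bot.get_gripper_width(),3))
E
python3 - <<'E'
from h import *
c=dict(np.load("w1.npz"))
C=ray(c,[[256,188.3]],.163)[0];M=ray(c,[[217.5,146.5]],.15)[0];N=ray(c,[[253,231]],.156)[0];T=ray(c,[[256.5,147]],.156)[0]
print(C,a(M-C),np.linalg.norm((M-C)[:2]),a(N-C),a(C-T))
P=np.array([C[0],C[1],.19])
fingers.set_gripper(.40);st()
bot.move_l(P,down(np.radians(35)));st()
hit=bot.move_l([C[0],C[1],.1505],velocity=.04,contact_N=5);print(hit);st()
if not hit:
    turn([C[0],C[1],.1505],35,-75);st()
    bot.move_l(np.r_[C[:2],.26]);st()
    c=cam("wrist");cv2.imwrite("pics/w2.png",read_camera("wrist")[:,:,::-1]);np.savez("w2.npz",**{k:c[k] for k in("R","t","intrinsics","dist")})
E
```

```text
[0.5374482  0.19910029 0.163     ] 169.20618388448236 0.05566679073222198 -58.52038575476419 -55.55830166821862
3.08 [0.538 0.196 0.26 ] [-0.3  0.5 -1.1] 0.399
3.7 [0.5378 0.1993 0.1905] [0.1 0.3 0.5] 0.398
False
4.83 [0.5377 0.1992 0.1508] [-0.2 -0.7  0.2] 0.403
7.75 [0.5374 0.1991 0.1504] [-0.6 -0.1  0.4] 0.399
8.63 [0.5368 0.1989 0.259 ] [-0.4  0.8 -0.5] 0.4
```

View pics/w2.png

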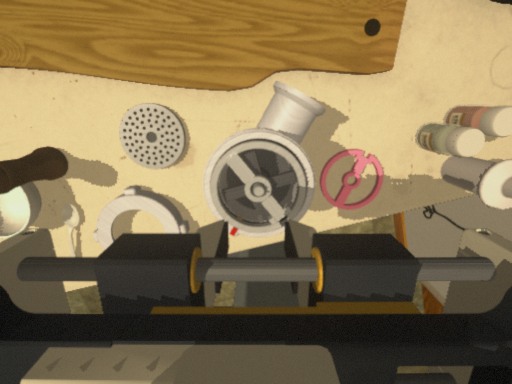

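The plate turned. The web now runs from (232,152) to (284,223), with the stud at (260,190) and the mark at (234,231). I compute the angles and make stroke 2, stopping short of the pin and then looking.

```bash
python3 - <<'E'
from h import *
c=dict(np.load("w2.npz"))
C2=ray(c,[[260,189.5]],.163)[0];M=ray(c,[[234.5,231.5]],.15)[0];T=ray(c,[[236,160]],.156)[0]
web=a(C2-T);print(C2,web,a(M-C2))
C=(np.array([.5375,.1991])+C2[:2])/2;print(C)
assert -145<web<-105
pin=-191.; y0=web+90+180
bot.move_to(np.r_[C,.26],down(np.radians(80)));bot.move_to(np.r_[C,.19],down(np.radians(y0)));st()
hit=bot.move_l(np.r_[C,.1505],velocity=.04,contact_N=5);print(hit);st()
if not hit:
    turn(np.r_[C,.1505],y0,pin+47+180+8);st()
    bot.move_l(np.r_[C,.26]);bot.move_to(np.r_[C,.26],down(np.radians(90)));st()
    c=cam("wrist");im=read_camera("wrist")[:,:,::-1];np.savez("w3.npz",**{k:c[k] for k in("R","t","intrinsics","dist")})
    cv2.imwrite("pics/w3f.png",im);cv2.imwrite("pics/w3.png",cv2.resize(im[110:260,160:360],(800,600),interpolation=cv2.INTER_CUBIC))
E
```

```text
[0.54027744 0.1947386  0.163     ] -125.02141035091049 167.21383013863039
[0.53888872 0.1969193 ]
11.88 [0.5391 0.197  0.1902] [-0.1  1.1  0.1] 0.396
False
13.02 [0.5391 0.197  0.1508] [-0.3  0.6  0.5] 0.399
15.64 [0.5388 0.197  0.1505] [-0.7  0.5  0.4] 0.402
17.28 [0.5385 0.1967 0.259 ] [ 0.  -0.1  0.7] 0.402
```

View pics/w3.png

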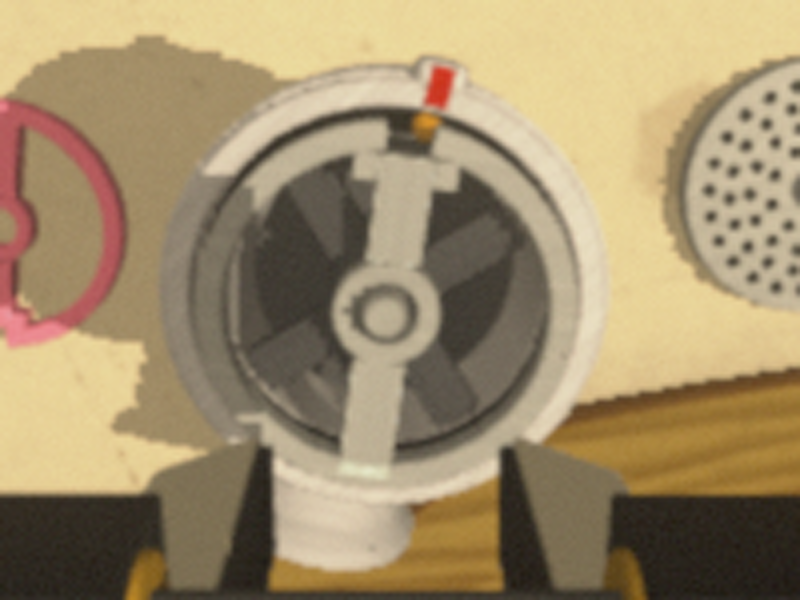

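The brass pin is visible in the notch at crop (426,124). The notch centre is at about (411,137) and still lags by several degrees. I compute the remainder.

```bash
python3 - <<'E'
from h import *
c=dict(np.load("w3.npz"))
f=lambda x,y,z:ray(c,[[160+x/4-.375,110+y/4-.375]],z)[0]
C=f(386,312,.163);M=f(440,88,.15);N=f(411,138,.156);p=f(426,122,.1445);p2=f(427,118,.145)
# hub circle on plate top, rim ring outline
H=f(386,312,.163)
U=f(401,215,.156);B=f(372,415,.156)
print(C,f(386,318,.156));n=lambda v:np.linalg.norm(v[:2])
print("mark",a(M-C),n(M-C),"notch",a(N-C),n(N-C),"pin",a(p-C),n(p-C),"web",a(U-B))
E
```

```text
[0.53652272 0.19610221 0.163     ] [0.54023545 0.19609885 0.156     ]
mark 165.96441287481034 0.05541852260609602 notch 171.65683476324116 0.0427409997725967 pin 167.09963917668367 0.0459882224013707 web 171.9900199066759
```

```bash
python3 - <<'E'
from h import *
C=np.array([.53889,.19692])
bot.move_to(np.r_[C,.19],down(np.radians(70)))
hit=bot.move_l(np.r_[C,.1505],velocity=.04,contact_N=5);print(hit);st()
if not hit:
    turn(np.r_[C,.1505],70,38.5);st()
    bot.move_l(np.r_[C,.26]);bot.move_to(np.r_[C,.26],down(np.radians(76.5)));st()
    c=cam("wrist");im=read_camera("wrist")[:,:,::-1];np.savez("w4.npz",**{k:c[k] for k in("R","t","intrinsics","dist")})
    cv2.imwrite("pics/w4.png",cv2.resize(im[110:260,160:360],(800,600),interpolation=cv2.INTER_CUBIC))
E
```

```text
False
18.89 [0.5391 0.197  0.1508] [0.9 0.2 0.4] 0.399
19.74 [0.5389 0.197  0.1505] [-0.4 -1.  -0.3] 0.398
21.27 [0.5384 0.1966 0.259 ] [ 0.3  0.5 -0.4] 0.403
```

View pics/w4.png

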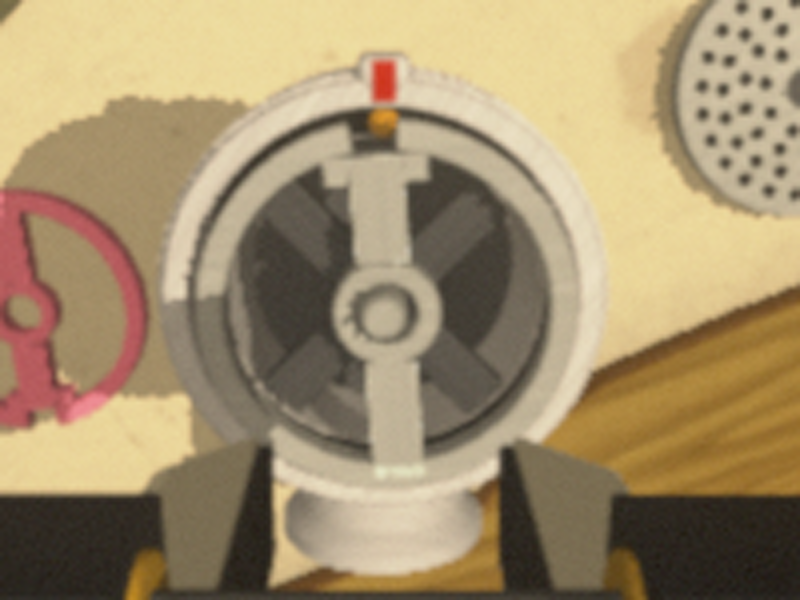

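The notch centre is at crop (373,135) and the pin at (383,122), so the plate still lags by 3–4°. It had coasted earlier and barely moved this time. I push 4° more, slowly.

```bash
python3 - <<'E'
from h import *
C=np.array([.53889,.19692])
bot.move_to(np.r_[C,.19],down(np.radians(60)))
hit=bot.move_l(np.r_[C,.1505],velocity=.05,contact_N=5);print(hit);st()
if not hit:
    turn(np.r_[C,.1505],60,39);turn(np.r_[C,.1505],39,34.6,2);st()
    bot.move_l(np.r_[C,.26]);bot.move_to(np.r_[C,.26],down(np.radians(76.5)));st()
    c=cam("wrist");im=read_camera("wrist")[:,:,::-1];np.savez("w5.npz",**{k:c[k] for k in("R","t","intrinsics","dist")})
    cv2.imwrite("pics/w5.png",cv2.resize(im[110:260,160:360],(800,600),interpolation=cv2.INTER_CUBIC))
E
```

```text
False
22.65 [0.5391 0.197  0.1507] [ 1.1 -0.3  0.5] 0.402
23.97 [0.5389 0.1969 0.1505] [ 0.5 -1.3 -0.3] 0.4
25.56 [0.5385 0.1966 0.2591] [ 1.2  0.8 -0.1] 0.399
```

View pics/w5.png

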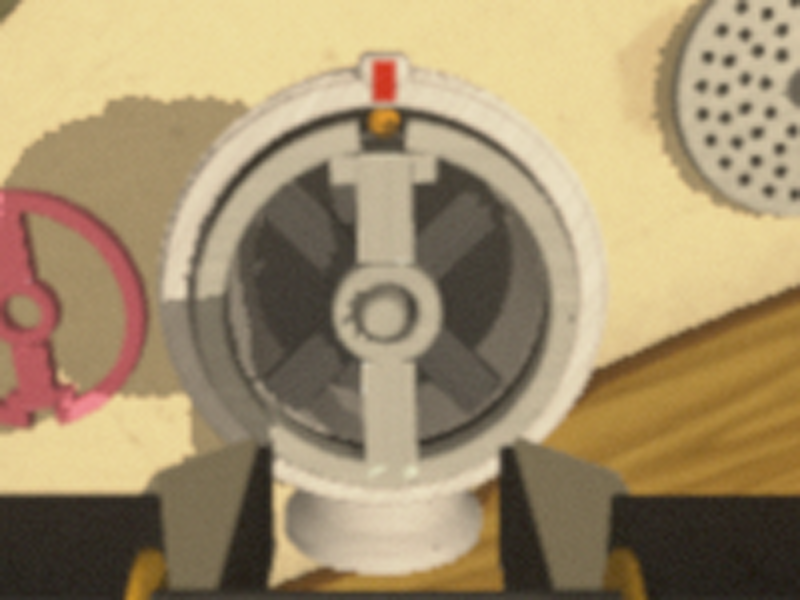

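The notch (361–406, centre 383.5) is now centred on the pin (384). Next I lay the fingertips on the two webs, either side of the stud, and press straight down.

```bash
python3 - <<'E'
from h import *
C=np.array([.5385,.1967]);o=down(np.radians(-13.5))
bot.move_to(np.r_[C,.19],o);bot.move_l(np.r_[C,.160],velocity=.06);st()
hit=bot.move_l(np.r_[C,.1475],velocity=.01,contact_N=30);print(hit);st();print(bot.get_moment())
bot.sleep(.2);st()
bot.move_l(np.r_[C,.20],velocity=.08);bot.move_l(np.r_[C,.26]);bot.move_to(np.r_[C,.26],down(np.radians(76.5)));st()
im=read_camera("wrist")[:,:,::-1]
cv2.imwrite("pics/w6.png",cv2.resize(im[110:260,160:360],(800,600),interpolation=cv2.INTER_CUBIC))
E
```

```text
27.58 [0.5385 0.1966 0.1598] [-0.   0.2  0.1] 0.401
False
28.98 [0.5387 0.1968 0.1502] [-7.  -3.7 19.7] 0.4
[-0.69897469  1.72447469 -0.0291312 ]
29.18 [0.5387 0.1968 0.1501] [-6.2 -2.3 18.3] 0.399
31.88 [0.5382 0.1966 0.2593] [-0.2  0.3  0.9] 0.4
```

View pics/w6.png

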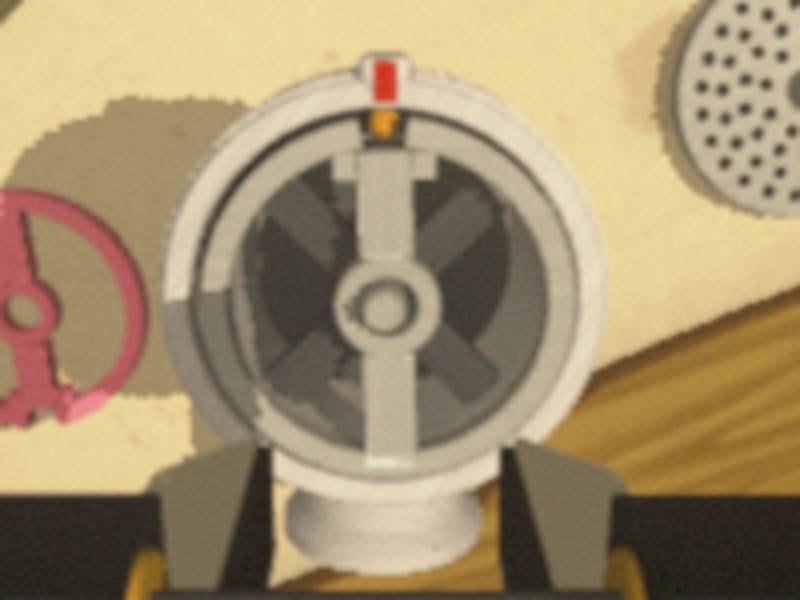

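The plate stopped hard at z=0.150 with about 20 N, more than the screw's 6–11 N friction. There was a small sideways force, so I also press across the other diameter, fingertips spanning plate edge and rim. That levels the plate and checks that it is flush.

```bash
python3 - <<'E'
from h import *
C=np.array([.5385,.1967])
fingers.set_gripper(.80)
bot.move_l(np.r_[C,.158],velocity=.12);st()
hit=bot.move_l(np.r_[C,.1465],velocity=.012,contact_N=30);print(hit);st();print(bot.get_moment())
bot.move_l(np.r_[C,.26]);st()
im=read_camera("wrist")[:,:,::-1]
s=read_camera("side")[:,:,::-1]
f=lambda i:cv2.resize(i,(400,400),interpolation=cv2.INTER_CUBIC)
cv2.imwrite("pics/w7.png",np.hstack([f(im[110:250,180:320]),f(cv2.resize(s,None,fx=.9999,fy=.9999)[170:250,200:280])]))
bot.move_to([.40,.35,.32],down(np.radians(76.5)));st()
s=read_camera("side")[:,:,::-1];t=read_camera("top")[:,:,::-1]
cv2.imwrite("pics/w8.png",np.hstack([f(t[130:210,225:305]),f(s[170:250,200:280])]))
E
```

```text
33.71 [0.5391 0.197  0.1588] [0.4 1.2 0. ] 0.796
False
34.82 [0.5388 0.197  0.1484] [-5.6 -2.1 13.7] 0.802
[-0.14741588  1.03697581  0.07515595]
35.73 [0.5378 0.1964 0.2588] [ 0.3 -0.  -0.4] 0.799
36.69 [0.4012 0.3484 0.3193] [ 0.1 -0.8 -0.1] 0.801
```

View pics/w8.png

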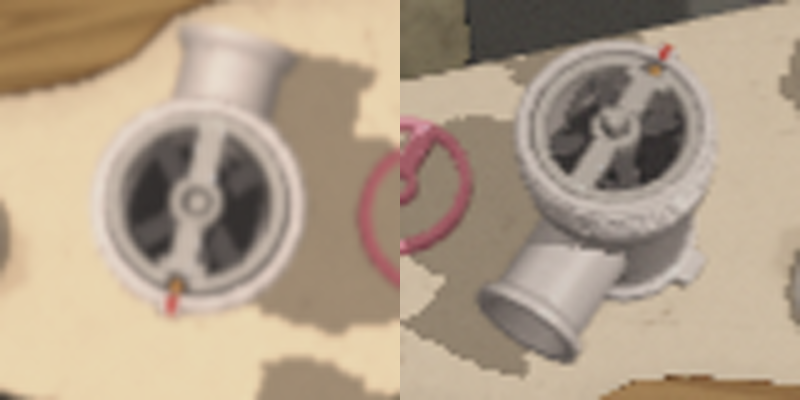

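The plate looks home, with the pin in the notch. However, the wide-finger press read 0.1484 against 0.1502, which disagrees; bevelled finger backs could explain it. One firmer web press settles it: if the plate is home, z must again stop at about 0.150.

```bash
python3 - <<'E'
from h import *
C=np.array([.5385,.1967])
fingers.set_gripper(.40)
bot.move_to(np.r_[C,.19],down(np.radians(-13.5)));bot.move_l(np.r_[C,.156],velocity=.08);st()
hit=bot.move_l(np.r_[C,.1455],velocity=.012,contact_N=36);print(hit);st()
bot.move_l(np.r_[C,.26]);bot.move_to(np.r_[C,.26],down(np.radians(76.5)));st()
im=read_camera("wrist")[:,:,::-1]
n=cv2.resize(im[110:260,160:360],(800,600),interpolation=cv2.INTER_CUBIC);cv2.imwrite("pics/w9.png",n)
g=lambda i:cv2.cvtColor(i,cv2.COLOR_BGR2GRAY)
for k in(5,6):
    o=cv2.imread(f"pics/w{k}.png")
    for nm,(y0,y1,x0,x1) in dict(mark=(45,110,330,440),notchbar=(145,200,320,450),hub=(255,375,325,450),tail=(430,475,350,430),left=(220,320,200,250),right=(220,320,520,570)).items():
        r=cv2.matchTemplate(g(n)[y0-16:y1+16,x0-16:x1+16],g(o)[y0:y1,x0:x1],cv2.TM_CCOEFF_NORMED)
        _,v,_,p=cv2.minMaxLoc(r);print(k,nm,p[0]-16,p[1]-16,round(v,2))
E
```

```text
39.17 [0.5383 0.1967 0.1556] [ 0.3 -0.3  0.7] 0.395
True
39.95 [0.5386 0.1968 0.1503] [-1.9 -0.3  7.6] 0.399
42.18 [0.5382 0.1966 0.2595] [ 0.6  0.8 -0.2] 0.402
5 mark 0 0 0.99
5 notchbar 0 -3 0.99
5 hub 0 -7 0.98
5 tail 0 -8 0.96
5 left 4 -5 0.99
5 right -3 -5 0.99
6 mark -1 0 0.99
6 notchbar 0 -1 0.99
6 hub 0 -1 0.99
6 tail 0 0 0.96
6 left 0 -1 0.99
6 right 0 0 1.0
```

View pics/w9.png

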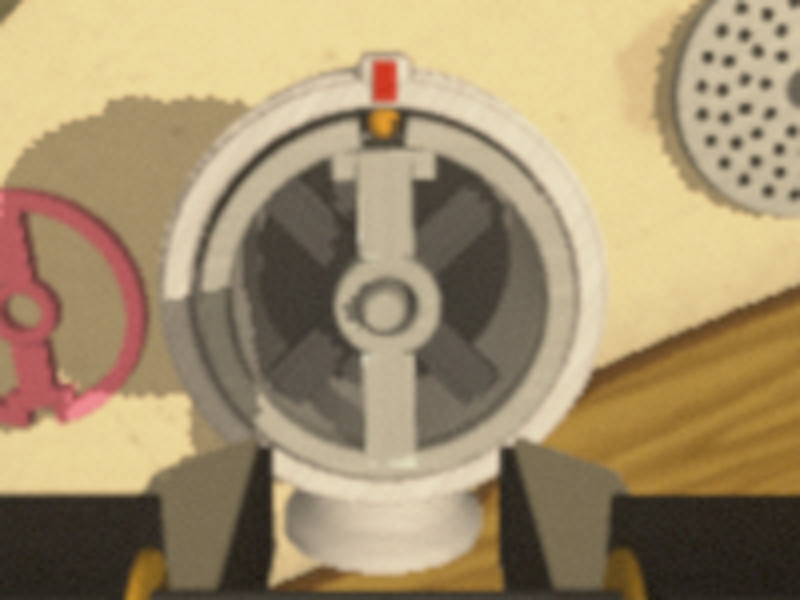

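The second firm press stopped hard at the same 0.1503. The picture is unchanged from after the first press, and the shift and shrink since before pressing match an even 6 mm drop. I hand in.

```bash
python3 -c "
from h import *
bot.sign_off();st()"
```

```text
the job is handed in; nothing more can be done
the job is handed in; nothing more can be done
```

The plate is turned with its notch over the pin and pressed down, as far as my checks show fully home. I handed the job in at about 42 s with the hand clear, roughly 110 mm above the head.

**What I did:** I set the two open fingertips in the kidney openings, either side of the stud, and turned the plate about 140° clockwise. That took two long strokes and two small corrections. I then pressed it straight down with the fingertips on the two webs.

**Last checks:**
- **Notch:** just before pressing, the notch centre was at crop column 383.5 and the pin at 384. The pin sits in the notch in the last picture.
- **Home:** two web presses stopped hard at a tip height of 0.1502 m and 0.1503 m. The first read about 20 N, above the feed screw's 6–11 N. The second ended on its 36 N contact limit, though the reading straight after was only 7.6 N.
- **Level:** between the pictures before and after pressing, the plate moved as an even drop of about 6 mm would show. It did not move in the picture after the last press.

**One check disagreed:** a press with the fingers set wide, across the other diameter, read 0.1484 m. I put this down to the shape of the fingertips at the edge of the openings but did not confirm it. The later web press again stopped at 0.150 m.

I did not touch the screw ring, the pink look-alike or anything else on the worktop, but I did not take a full picture of the worktop at the end.

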